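# Load the test fixture under its weighted probe arm

## Task

Get the test fixture ready: put the solder spool upright in the orange tray on the tail of the sprung probe arm, so that its weight holds the probe up. Then slide the heat-sink board gently in under the raised probe, without bumping the arm, until it sits squarely in the blue nest up to the end stop. Let go and leave it there, flat in the nest, with the spool still holding the probe up.

Things in the scene. Friction and masses are not known exactly. Their poses are not given: they have to be found in the camera images.
- spool_mid (a point): Middle (half-way up) of the solder spool: upright, blue flanges, silver wire, 62 mm across, 50 mm tall, about 0.35 kg, loose on the bench; z is its axis. The only loose thing here heavy enough to hold the probe arm up.
- board_mid (a point): Middle of the heat-sink board's finned metal block (green board with screw terminals on top), loose, about 0.14 kg. The block is 50 mm along x, 78 mm along y, 22 mm tall, this point 11 mm above its underside; 33 mm tall with the terminals. Grasp across the 50 mm, near the end that enters last.
- tray (a point): Centre of the floor of the round orange tray on the probe arm's tail: 82 mm inside, rim 5 mm above the floor. With the arm down it slopes, outer edge higher. Pressed down it sinks about 25 mm and is level when the arm is fully open; its floor centre is then at (+185, +25, +70) mm in point nest's axes.
- probe_arm (a joint): Hinge of the test fixture's sprung arm, rad: 0 = probe tip 12 mm above the nest floor, in the board's way; 0.32 = fully open, tail down, tip 42 mm above it. A spring pulls it to 0; about 1 to 2.5 N on the tray opens it. The arm, steel, 14 mm wide, lies along x over (0, +25) mm in nest's axes, its top then 67 mm above the nest floor.
- nest (a point): On the fixture's grey plate (top 8 mm above the bench), where the middle of the board's underside belongs. x: along the arm from probe to tray; y: the way the board slides in, its length along y, either end first; z up. End stop face at y = +43 mm, 14 mm tall; rails 8 mm tall, 64 mm apart, y = +10 to +43. Open at -y; plate ends at y = -90. Pivot posts from x = +87 mm, 74 mm tall.
Not all that is in view belongs to the job. Leave any yellow look-alike of the part that bears spool_mid alone.

How it is judged (in metres and radians):
On the way, in this order (a step that is already met when the one before it is completed fails the run):
1. the spool stands released in the tray and holds the probe arm up, the board not yet beneath it (value of joint probe_arm above 0.27 rad and horizontal distance between spool_mid and tray below 0.02 m and contact force between the fingers and spool below 0.1 N and y of board_mid in the frame of nest below -0.03 m), for 0.2 s.
2. the board lies in the nest beneath the raised probe (value of joint probe_arm above 0.27 rad and x of board_mid in the frame of nest between -0.012 and 0.012 m and y of board_mid in the frame of nest between -0.015 and 0.015 m), for 0.2 s.
At the end, for the whole second after the job is handed in: Spool upright (0.2 rad) in the tray, within 20 mm of its centre, holding the arm open (joint over 0.27 rad); board flat on the nest floor under the probe, within 12 mm sideways and 15 mm along of the nest point and 0.2 rad of its direction; both at rest (all of step 2 and horizontal distance between spool_mid and tray below 0.02 m and angle between spool_mid's own z axis and vertical below 0.2 rad and z of board_mid in the frame of nest below 0.016 m and angle between board_mid's own z axis and vertical below 0.1 rad and angle between the y axis of board_mid and the y axis of nest, either way round below 0.2 rad and linear speed of each of driver_board, spool below 0.02 m/s); the robot touches nothing.
It fails at once if the board bumps the probe arm with more than 6 N (contact force between driver_board and probe_arm above 6 N).
It also fails if it takes over 54 s, if anything falls off the work surface, if the arm or the gripper's body presses on something with over 40 N, if the wrist force passes 120 N, or if a joint passes its speed limit or range.

## Robot

A 6-joint arm with a two-finger parallel gripper is mounted at the origin on a cart in front of the work surface, level with it; the furniture and walls round the work are solid. World frame = base frame: x ahead of the robot, y to its left, z up, the work surface at z = 0. Lengths are in mm, angles in degrees, forces in N, time in s.
With the tool pointing down it reaches from about 300 to 850 mm from the base axis. Payload 4.2 kg.
Tool frame: the origin (TCP) lies on the centre line of the jaws, within the pads' length; the fingertips stand 14 mm ahead of it and the grasp point (between the pads) lies 5 mm behind it; z points along the fingers, y is the line along which they close (so a half turn about z gives the same grasp; the last joint's range is limited). The gripper opens to 91 mm and grips with 3 to 60 N. Pads are 32 mm wide; open, the fingers measure 118 mm over their backs; the gripper's body (76 mm by 178 mm) begins 60 mm behind the grasp point.
Start: joints at [72.938, 18.312, 89.639, -0, 72.044, -1.146], TCP at [157.69, 552.97, 227.976] pointing down, gripper open.
Joint ranges: [-177.97, 177.97], [-48.28, 115.42], [12.27, 149.76], [-77.06, 257.06], [2.81, 150.46], [-146.56, 146.56]. Speed limits (degrees/s): [147.25, 147.25, 180, 180, 180, 180].

## Interface

Orientations are given as [roll, pitch, yaw] about the fixed x, y, z axes, in that order (R = Rz(yaw) Ry(pitch) Rx(roll)).
In Python, from workcell import env gives the robot as it stands.
- The arm moves only by the tool arm_command, never from a script. Its argument "motion" is a list of rows, each an object with "offset": the shift along the tool's x, y, z in m, a list of three; "spin": the turn about the tool's z in rad. In form: [{"offset": [tx, ty, tz], "spin": spin}, ...]. A call has 1 to 5 rows; each row shifts and turns the commanded pose from where the row before left it, along the tool's axes as they then stand; what a row does not reach is not made up. A row lasts 1/8 s, in which the tool goes at most 62.5 mm and 10.7 degrees, less where a joint would pass 70% of its speed; a pose out of reach is approached as far as the arm can. A call with a gripper value outside its range is refused whole. "jaw" is the finger opening in m, from 0 to 0.0912, set as the call begins (left out, the last holds). The fingers move at their own pace and stop on an object; "newtons" is the grip in N (left out, the last holds). Time passes only in rows, so rows that do not move let the fingers close. It gives the time, the measured TCP pose, the force, the opening and the grip force at its end, in the units of the state.
- env.state(): the state, without advancing time (a new reading comes with each control period).
- env.grab_frame(name): name is "scene" or "top" or "wrist"; returns (picture, depth): 400x640x3 uint8, blue, green, red; 400x640 float32, mm along the optical axis (not along the pixel's ray), 0 where there is no reading.
- env.camera_model(name): a dict with "fx", "fy", "cx", "cy" (pixels), "eye" and "rotation" of the camera in the world; the wrist camera has in their place "hand_eye" (4x4, takes a point from camera to tool coordinates, whose origin is the TCP and whose axes are the flange's). Camera axes: x right, y down, z forward; pixel columns grow to the right and rows downward; lengths in mm; the calibration is good to about 2 mm. A picture is of the moment at which its call begins: read the wrist's pose just before it. camera_model takes no time and is no camera call.
- env.job_done(): hands the job in; it is judged then, once.
Trained networks look in the newest picture that a camera, given by its name, has taken for a name from the list of things; names that differ only in an ending like _2 or _b are one class to them, and where a whole thing is asked for, a point or a joint stands for the part that bears it (a point fixed in the world has none). Each returns a list of dicts, best first, with "score" (0 to 1); they miss things now and then, are a little off and sometimes report something else, mostly with a low value. They report only what shows in the picture. A call takes as long as a camera call. They do not tell look-alikes from the thing itself.
- env.boxes_of(camera, target): "bbox" ([left, top, right, bottom] in pixels, round what is visible of it).
- env.pinpoint(camera, target): "location" ([column, row] in pixels: a listed point, or the origin of a listed thing).
The state is a dict: "time_s": time; "qpos": joint angles; "qvel": joint speeds; "effort": joint torques, N m; "ee_pos": TCP position; "ee_rot": TCP orientation; "force": force on the tool from outside, world axes, zero at the start; "torque": the same for the moment, N m; "gripper_width": finger opening in mm; "gripper_force": force on a finger pad.
Only numpy, scipy, OpenCV 4.12 (cv2) and the standard library are available. Lean on these libraries where they do the work, as an engineer would, in place of code of your own. Each camera call takes 0.05 s, during which the arm holds its last target. There are 200 camera calls.

## Working session

There is one attempt and no reset: what is moved stays moved. The work goes in short steps, Python scripts to look and compute and a tool call to move; the robot and the scene stay as the last step left them, time stands still between calls to the robot, and variables do not carry over. Pictures are saved under pics/ and viewed, at most 10 in all, crops included, and the job is handed in when it is done.

Besides the shell and the picture viewer there is one more tool, called as name(argument=value, ...), one argument or row to a line, values as JSON. arm_command: Moves the arm, as the interface text tells. Its arguments: {"type":"object","properties":{"motion":{"type":"array"},"jaw":{"type":"number"},"newtons":{"type":"number"}},"required":["motion"]}

```bash
mkdir -p pics; cat > h.py <<'E'
import numpy as np, cv2
from workcell import env
from scipy.spatial.transform import Rotation as R
def world(cam,u,v,d):
    m=env.camera_model(cam)
    p=np.array([(u-m["cx"])/m["fx"]*d,(v-m["cy"])/m["fy"]*d,d])
    if "eye" in m: return np.array(m["rotation"])@p+np.array(m["eye"])
    raise
def cloud(cam,depth):
    v,u=np.mgrid[0:400,0:640]
    m=env.camera_model(cam)
    p=np.stack([(u-m["cx"])/m["fx"]*depth,(v-m["cy"])/m["fy"]*depth,depth],-1)
    if "eye" in m: return p@np.array(m["rotation"]).T+np.array(m["eye"])
    s=env.state(); H=np.array(m["hand_eye"])
    q=p@H[:3,:3].T+H[:3,3]
    return q@R.from_euler('xyz',s["ee_rot"],degrees=True).as_matrix().T+np.array(s["ee_pos"])
E
python3 - <<'E'
from h import *
np.set_printoptions(precision=1,suppress=True)
print(env.state())
for c in ["scene","top"]:
    p,d=env.grab_frame(c); cv2.imwrite(f"pics/{c}0.png",p); w=cloud(c,d); np.save(f"{c}0.npy",w)
    print(c,env.camera_model(c))
    for t in ["spool_mid","board_mid","tray","nest","probe_arm"]:
        for r in env.pinpoint(c,t)[:3]:
            u,v=map(int,np.round(r["location"])); print(c,t,round(r["score"],2),u,v,w[min(max(v,0),399),min(max(u,0),639)])
        print("  boxes",[(round(r["score"],2),np.round(r["bbox"]).tolist()) for r in env.boxes_of(c,t)[:3]])
E
```

```text
{'time_s': 0.0, 'qpos': array([72.9, 18.4, 89.7, -0. , 72. , -1.1]), 'qvel': array([-0. , -0. , -0.1, -0.1,  0.1,  0. ]), 'effort': array([  0. , -41.2, -23.2,   0.1,   0. ,  -0. ]), 'ee_pos': array([157.5, 552.5, 227.1]), 'ee_rot': array([-179.9,   -0. ,  164.1]), 'force': array([ 0.4, -0.3,  0.1]), 'torque': array([0., 0., 0.]), 'gripper_force': 0.0, 'gripper_width': 91.3613373046056}Traceback (most recent call last):
  File "<stdin>", line 5, in <module>
  File "h.py", line 13, in cloud
    if "eye" in m: return p@np.array(m["rotation"]).T+np.array(m["eye"])
                          ~~~~~~~~~~~~~~~~~~~~~~~~~~~^~~~~~~~~~~~~~~~~~~
ValueError: operands could not be broadcast together with shapes (400,640) (3,)
```

```bash
python3 - <<'E'
from h import *
for c in ["scene","top","wrist"]: print(env.camera_model(c))
E
```

```text
{'fx': 448.0662839194603, 'fy': 448.0662839194603, 'cx': 315.4295496424315, 'cy': 198.56430191116334, 'eye': array([ -72.52809285, -873.72055425,  864.38874757]), 'rotation': array([-125.29667564,   -0.16430235,  -34.00053203])}
{'fx': 414.2393116020009, 'fy': 414.2393116020009, 'cx': 325.2570373051652, 'cy': 197.139712198703, 'eye': array([ 282.89579407,   15.69975076, 1224.11273931]), 'rotation': array([-1.67266863e+02,  1.35548428e-01, -8.98453412e+01])}
{'fx': 283.9344847616939, 'fy': 283.9344847616939, 'cx': 321.00406662650505, 'cy': 196.24352679154805, 'hand_eye': array([[-7.50023199e-04, -9.65551570e-01, -2.60210689e-01,
         7.39326130e+01],
       [ 9.99998974e-01, -1.04185416e-03,  9.83593316e-04,
         4.99219170e-01],
       [-1.22081166e-03, -2.60209684e-01,  9.65551361e-01,
        -1.56994829e+02],
       [ 0.00000000e+00,  0.00000000e+00,  0.00000000e+00,
         1.00000000e+00]])}
```

RPY angles, same convention.

```bash
sed -i 's/np.array(m\["rotation"\])/R.from_euler("xyz",m["rotation"],degrees=True).as_matrix()/' h.py
python3 - <<'E'
from h import *
np.set_printoptions(precision=1,suppress=True)
ims=[]
for c in ["scene","top"]:
    p,d=env.grab_frame(c); cv2.imwrite(f"pics/{c}0.png",p); w=cloud(c,d); np.save(f"{c}0.npy",w)
    for t in ["spool_mid","board_mid","tray","nest","probe_arm"]:
        for r in env.pinpoint(c,t)[:3]:
            u,v=map(int,np.round(r["location"])); print(c,t,round(r["score"],2),u,v,w[min(max(v,0),399),min(max(u,0),639)])
        print("  boxes",[(round(r["score"],2),np.round(r["bbox"]).tolist()) for r in env.boxes_of(c,t)[:3]])
E
```

```text
scene spool_mid 0.81 281 216 [437.7  62.2  49. ]
scene spool_mid 0.72 291 241 [410.6 -38.5  36. ]
scene spool_mid 0.44 262 154 [574.2 433.6  42.1]
  boxes [(0.97, [284.0, 226.0, 304.0, 251.0]), (0.61, [270.0, 204.0, 293.0, 230.0]), (0.51, [255.0, 144.0, 273.0, 157.0])]
scene board_mid 0.84 391 326 [ 456.6 -408.8   18.3]
  boxes [(0.73, [373.0, 310.0, 406.0, 343.0])]
scene tray 0.91 387 218 [ 647.7 -166.9   98.6]
  boxes [(0.69, [328.0, 207.0, 406.0, 258.0])]
scene nest 0.62 337 267 [ 475.8 -170.5    6. ]
  boxes [(0.67, [311.0, 204.0, 407.0, 296.0])]Traceback (most recent call last):
  File "<stdin>", line 7, in <module>
ValueError: it knows: board_mid, nest, spool_mid, tray
```

View pics/scene0.png

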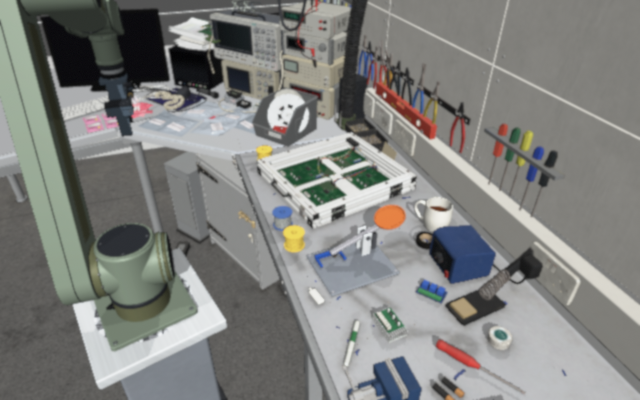

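Scene picture: blue-flanged spool at (282,216); yellow look-alikes at (294,239) and (263,152); a white roll at (285,110); the white tape at (500,337). Choice: blue one. Board at (390,322), tray at (389,216), nest at ~(337,267).

```bash
python3 - <<'E'
from h import *
np.set_printoptions(precision=1,suppress=True)
for c in ["top"]:
    p,d=env.grab_frame(c); cv2.imwrite(f"pics/{c}0.png",p); w=cloud(c,d); np.save(f"{c}0.npy",w)
    for t in ["spool_mid","board_mid","tray","nest"]:
        for r in env.pinpoint(c,t)[:3]:
            u,v=map(int,np.round(r["location"])); print(c,t,round(r["score"],2),u,v,w[min(max(v,0),399),min(max(u,0),639)])
        print("  boxes",[(round(r["score"],2),np.round(r["bbox"]).tolist()) for r in env.boxes_of(c,t)[:3]])
    # crop scene: x 300..750, y -480..120
    m=(abs(w[...,0]-500)<230)&(w[...,1]>-470)&(w[...,1]<110)
    v,u=np.where(m); a,b,c2,d2=v.min(),v.max(),u.min(),u.max(); print(a,b,c2,d2)
    q=p[a:b,c2:d2]; s=min(800/q.shape[1],600/q.shape[0]); print(s); cv2.imwrite("pics/topcrop.png",cv2.resize(q,None,fx=s,fy=s,interpolation=cv2.INTER_CUBIC))
E
```

```text
top spool_mid 0.95 178 181 [600.5 457.9  32.4]
top spool_mid 0.77 302 229 [457.7  86.6  30.1]
top spool_mid 0.55 341 240 [423.7 -25.9  48.9]
  boxes [(0.97, [165.0, 171.0, 193.0, 198.0]), (0.8, [328.0, 229.0, 349.0, 250.0]), (0.78, [293.0, 215.0, 313.0, 241.0])]
top board_mid 0.65 464 227 [ 466.  -387.2   20.9]
top board_mid 0.21 393 155 [ 658.9 -172.8  104.1]
  boxes [(0.65, [449.0, 217.0, 482.0, 239.0]), (0.6, [292.0, 220.0, 314.0, 240.0])]
top tray 0.77 392 158 [ 648.9 -169.1  107.4]
  boxes [(0.92, [379.0, 140.0, 410.0, 222.0])]
top nest 0.7 385 229 [ 461.  -157.1   11.5]
  boxes [(0.67, [360.0, 145.0, 420.0, 249.0])]
0 399 0 639
1.2519561815336464
```

View pics/topcrop.png

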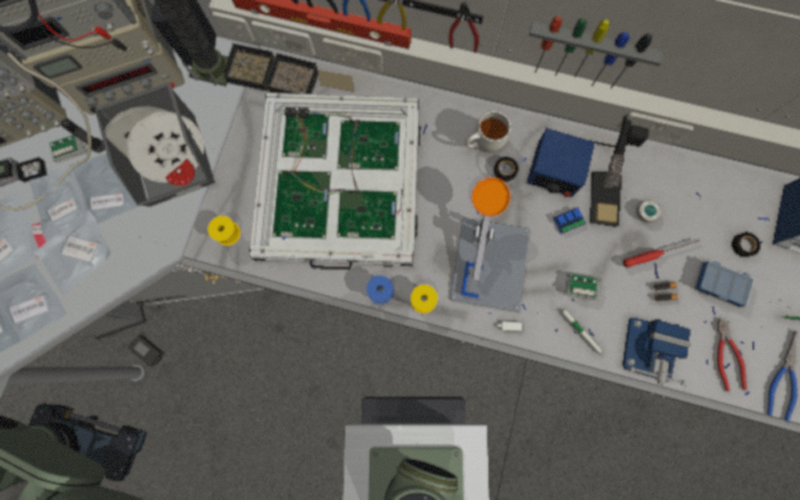

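Top crop: blue spool at (380,290), yellow look-alikes at (424,298) and (223,230); tray at (490,197); blue rails/nest at (468,280) on the grey plate; board at (583,285). The blue one is the spool. Now fit geometry from the depth.

```bash
cat > fit.py <<'E'
from h import *
np.set_printoptions(precision=1,suppress=True)
def hsv(p): return cv2.cvtColor(p,cv2.COLOR_BGR2HSV).astype(int)
def circ(P):
    c,r=cv2.minEnclosingCircle(P[:,:2].astype(np.float32)); return np.array(c),r
def rep(p,w):
    h=hsv(p); H,S,V=h[...,0],h[...,1],h[...,2]
    x,y,z=w[...,0],w[...,1],w[...,2]
    def box(a,b,c,d,zl,zh): return (x>a)&(x<b)&(y>c)&(y<d)&(z>zl)&(z<zh)
    blue=(H>100)&(H<130)&(S>110)
    m=blue&box(380,530,20,150,35,70); P=w[m]
    if len(P)>20: print("spool top",len(P),circ(P),np.median(P,0),P.mean(0))
    m=(H<18)&(S>170)&(V>120)&box(560,750,-280,-80,60,150); P=w[m]
    if len(P)>20: print("tray",len(P),circ(P),P.mean(0),np.percentile(P[:,2],[2,50,98]))
    m=blue&box(350,560,-260,-60,8,30); P=w[m]
    if len(P)>20: print("rails",len(P),cv2.minAreaRect(P[:,:2].astype(np.float32)),np.median(P,0))
    m=box(350,640,-330,-60,3.5,14); P=w[m]
    if len(P)>20: print("plate",len(P),cv2.minAreaRect(P[:,:2].astype(np.float32)),np.median(P,0))
    m=box(400,530,-470,-320,12,50); P=w[m]
    if len(P)>20: print("board",len(P),cv2.minAreaRect(P[:,:2].astype(np.float32)),P.mean(0),np.percentile(P[:,2],[5,50,95]))
if __name__=="__main__":
    rep(cv2.imread("pics/top0.png"),np.load("top0.npy"))
    rep(cv2.imread("pics/scene0.png"),np.load("scene0.npy"))
    w=np.load("top0.npy")
    for n,(a,b,c,d) in dict(rack=(480,760,40,330),right_of_tray=(560,760,-330,-80)).items():
        m=(w[...,0]>a)&(w[...,0]<b)&(w[...,1]>c)&(w[...,1]<d); P=w[m]; 
        print(n,np.percentile(P[:,2],[5,50,99,100])); Q=P[P[:,2]>85]; print(len(Q), Q.min(0) if len(Q) else 0, Q.max(0) if len(Q) else 0)
E
python3 fit.py
```

```text
spool top 322 (array([450.4,  82.4]), 30.21774673461914) [449.7  82.3  49.9] [450.1  82.   50. ]
tray 704 (array([ 652.1, -168.4]), 41.44874572753906) [ 653.5 -169.1  105.2] [ 91.8 104.9 120.9]
rails 109 ((477.2713623046875, -123.69295501708984), (83.67105102539062, 35.56455993652344), 4.6237006187438965) [ 471.3 -118.7   19.6]
plate 3559 ((494.3947448730469, -194.9826202392578), (269.1729736328125, 286.4266357421875), 89.70509338378906) [ 503.4 -192.6    7.8]
board 417 ((441.4546813964844, -391.0171813964844), (78.51918029785156, 92.8541259765625), 80.131591796875) [ 460.4 -392.    23.2] [14.6 22.3 33.8]
spool top 157 (array([453.2,  79.6]), 29.042999267578125) [451.5  81.   48.7] [450.9  79.4  48.3]
tray 493 (array([ 650.8, -170.5]), 44.599998474121094) [ 652.1 -170.   103.5] [ 92.  103.5 114.9]
rails 117 ((477.0791320800781, -134.1090850830078), (43.679046630859375, 79.084228515625), 80.36705017089844) [ 462.8 -121.2   15.9]
plate 2808 ((495.4451904296875, -196.53756713867188), (273.0147705078125, 266.6192626953125), 0.21815451979637146) [ 499.1 -201.6    7.1]
board 593 ((440.48577880859375, -393.0304870605469), (81.00548553466797, 92.83868408203125), 80.58074188232422) [ 458.5 -400.7   21.8] [13.5 21.1 32. ]
rack [-0.6 19.5 66.  72.3]
0 0 0
right_of_tray [ -3.2   3.8 116.8 125.8]
1167 [ 567.  -329.9   85.1] [ 759.9 -126.3  125.8]
```

```bash
cat >> h.py <<'E'
def delta(tx,ty,tz,yaw=None):
    s=env.state(); M=R.from_euler('xyz',s["ee_rot"],degrees=True).as_matrix()
    d=np.array([tx,ty,tz])-np.array(s["ee_pos"]); o=M.T@d
    sp=0 if yaw is None else -((yaw-s["ee_rot"][2]+180)%360-180)
    print("offset mm",np.round(o,1),"spin deg",round(sp,1),"rad",round(np.radians(sp),3),"|",np.round(s["ee_pos"],1),np.round(s["ee_rot"],1),s["time_s"])
E
python3 - <<'E'
from h import *
w=np.load("top0.npy")
for y in range(20,170,20):
    m=(abs(w[...,1]-y)<10)&(w[...,2]>25)&(w[...,0]>380)&(w[...,0]<600); P=w[m]
    b=np.histogram(P[:,0],bins=range(380,601,10))[0]; print(y,b)
delta(450,82,228)
E
```

```text
20 [ 0  0  0  0  2  2  0  0  0  0  0  0  5 37 22 23 23 26 24 21 20 25]
40 [ 0  0  0  0  0  0  0  0  0  0  0  0  0 37 21 20 16  2  3  4  3  3]
60 [ 0  0  0  0  5 14 24 18 20  6  0  0 16 31 21 16  5  0  0  1  1  1]
80 [ 0  0  0  0 25 22 15 16 28 20  5  0  5 30 22 20  0  0  0  0  1  1]
100 [ 0  0  0  0 11 21 27 22 26 11  0  0  0 27 20 21  2  0  0  1  1  2]
120 [ 0  0  0  0  0  0  4  3  0  0  0  0  0 27 22 20  7  0  0  1  0  2]
140 [ 0  0  0  0  0  0  0  0  0  0  0  1  7 30 13 28  6  0  0  1  4  0]
160 [ 0  0  0  0  0  0  0  0  0  0  0 14 10 22 16 35  0  0  0  2  9  1]
offset mm [-4.103e+02 -3.728e+02 -1.000e-01] spin deg 0 rad 0.0 | [157.7 553.  228. ] [180.   -0.  164.1] 0.95
```

arm_command(
  motion=[
    {"offset":[-0.041,-0.037,0],"spin":0},
    {"offset":[-0.041,-0.037,0],"spin":0},
    {"offset":[-0.041,-0.037,0],"spin":0},
    {"offset":[-0.041,-0.037,0],"spin":0},
    {"offset":[-0.041,-0.037,0],"spin":0},
  ],
)

```text
time_s: 1.58
ee_pos: [304.9, 317.4, 228.2]
ee_rot: [180.0, 0.0, 164.1]
force: [-0.1, -0.2, 0.0]
gripper_width: 91.0
gripper_force: 0.0
```

arm_command(
  motion=[
    {"offset":[-0.041,-0.037,0],"spin":0},
    {"offset":[-0.041,-0.037,0],"spin":0},
    {"offset":[-0.041,-0.037,0],"spin":0},
    {"offset":[-0.041,-0.037,0],"spin":0},
    {"offset":[-0.041,-0.037,0],"spin":0},
  ],
)

```text
time_s: 2.2
ee_pos: [451.4, 83.1, 228.3]
ee_rot: [180.0, 0.0, 164.1]
force: [0.8, 0.4, -0.2]
gripper_width: 91.2
gripper_force: 0.0
```

arm_command(
  motion=[
    {"offset":[0,0,0.0],"spin":-0.14},
    {"offset":[0,0,0.0],"spin":-0.14},
  ],
)

```text
time_s: 2.45
ee_pos: [450.9, 83.8, 227.9]
ee_rot: [180.0, -0.0, -179.7]
force: [0.5, 0.7, -0.2]
gripper_width: 91.1
gripper_force: 0.0
```

```bash
python3 - <<'E'
from fit import *
p,d=env.grab_frame("wrist"); w=cloud("wrist",d); rep(p,w)
print([(round(r["score"],2),np.round(r["bbox"])) for r in env.boxes_of("wrist","spool_mid")])
delta(450.5,82,25,180)
cv2.imwrite("pics/w1.png",p)
E
```

```text
spool top 1827 (array([449.9,  83.4]), 30.554780960083008) [449.6  83.8  50.2] [449.6  83.5  50. ]
rails 722 ((477.5224914550781, -127.43998718261719), (39.964447021484375, 80.96488189697266), 85.51446533203125) [ 474.1 -116.5   19.2]
plate 9824 ((455.70318603515625, -200.86016845703125), (285.4437255859375, 183.01669311523438), 76.55017852783203) [ 465.2 -185.1    7.9]
[(0.95, array([208., 136., 271., 190.])), (0.94, array([294., 153., 343., 206.]))]
offset mm [  0.1  -2.5 203. ] spin deg 0.1 rad 0.001 | [450.6  84.4 228. ] [ 180.     0.  -179.9] 2.55
```

View pics/w1.png

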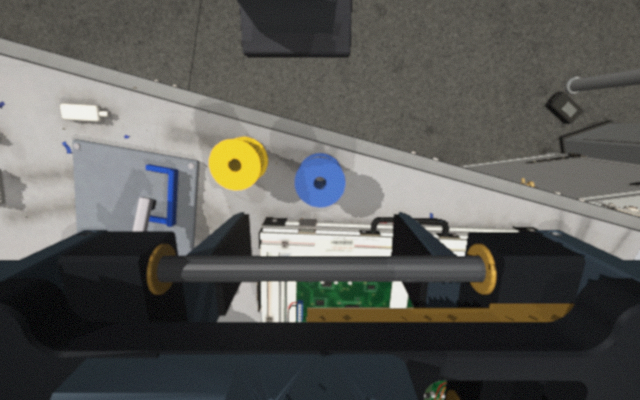

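Wrist view: blue spool at (320,180) between the fingers' line, yellow look-alike at (237,164) clear to the left, rack behind at row 220+. Descending.

arm_command(
  motion=[
    {"offset":[0.001,-0.001,0.05],"spin":0},
    {"offset":[0,0,0.05],"spin":0},
    {"offset":[0,0,0.05],"spin":0},
    {"offset":[0,0,0.03],"spin":0},
    {"offset":[0,0,0.023],"spin":0},
  ],
)

```text
time_s: 3.18
ee_pos: [449.1, 83.9, 23.7]
ee_rot: [-180.0, -0.1, 180.0]
force: [-0.5, -0.2, 0.0]
gripper_width: 91.1
gripper_force: 0.0
```

arm_command(
  motion=[
    {"offset":[0,0,0],"spin":0},
    {"offset":[0,0,0],"spin":0},
    {"offset":[0,0,0],"spin":0},
    {"offset":[0,0,0],"spin":0},
    {"offset":[0,0,0],"spin":0},
  ],
  jaw=0.05,
  newtons=25,
)

```text
time_s: 3.8
ee_pos: [450.3, 83.7, 26.0]
ee_rot: [180.0, 0.1, -179.9]
force: [-0.3, -0.6, 5.9]
gripper_width: 61.1
gripper_force: 25.0
```

arm_command(
  motion=[
    {"offset":[0,0,-0.03],"spin":0},
    {"offset":[0,0,-0.05],"spin":0},
    {"offset":[0,0,-0.06],"spin":0},
    {"offset":[0,0,-0.06],"spin":0},
  ],
)

```text
time_s: 4.3
ee_pos: [448.5, 83.7, 226.3]
ee_rot: [180.0, -0.1, -179.9]
force: [1.7, 0.0, -4.0]
gripper_width: 61.1
gripper_force: 25.0
```

arm_command(
  motion=[
    {"offset":[-0.028,-0.053,0],"spin":0},
    {"offset":[-0.028,-0.053,0],"spin":0},
    {"offset":[-0.028,-0.053,0],"spin":0},
    {"offset":[-0.028,-0.053,0],"spin":0},
    {"offset":[0,0,0],"spin":0},
  ],
)

```text
time_s: 4.92
ee_pos: [562.9, -131.5, 223.5]
ee_rot: [-180.0, -0.1, 179.9]
force: [-0.1, 0.6, -3.9]
gripper_width: 61.3
gripper_force: 25.0
```

```bash
python3 - <<'E'
from fit import *
p,d=env.grab_frame("wrist"); w=cloud("wrist",d); rep(p,w); np.save("w2.npy",w)
print(env.state()["gripper_width"],env.state()["ee_pos"])
for t in ["nest","tray","board_mid"]: print(t,[(round(r["score"],2),np.round(r["location"]),w[int(r["location"][1]),int(r["location"][0])]) for r in env.pinpoint("wrist",t)])
cv2.imwrite("pics/w2.png",p)
E
```

```text
tray 227 (array([ 675.1, -180.6]), 13.37695026397705) [ 676.  -183.3  113.6] [109.6 113.7 116.6]
rails 705 ((475.0675048828125, -129.74952697753906), (40.61421585083008, 80.90538787841797), 80.69638061523438) [ 464.7 -116.9   21.2]
plate 17508 ((472.1913757324219, -184.96798706054688), (279.6507873535156, 227.33697509765625), 12.91328239440918) [ 489.1 -192.4    8.3]
board 2511 ((439.1310729980469, -386.399658203125), (81.8022232055664, 91.90525817871094), 80.21784210205078) [ 460.  -385.6   23.6] [18.6 22.1 32.2]
60.8275516682539 [ 561.7 -129.3  223.5]
nest [(0.68, array([294., 103.]), array([ 467.2, -162.7,    8.3]))]
tray []
board_mid [(0.88, array([106.,  98.]), array([ 460.9, -383.9,   22.8]))]
```

View pics/w2.png

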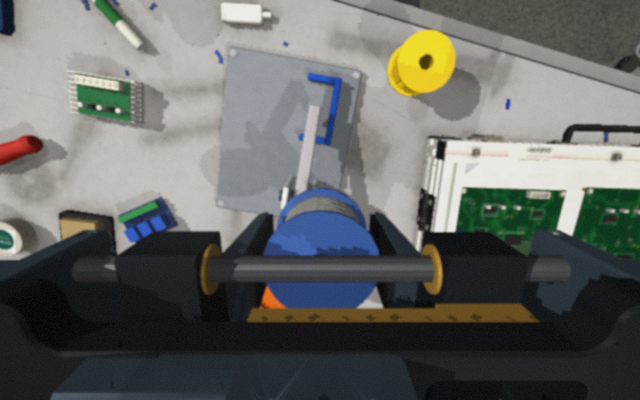

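Wrist view: held spool at (320,240), plate corners at (230,47), (362,70), (217,205), blue rails at (310–340,75–140), finned board at (105,98), its fins/length running left–right in the picture. Refine the fixture's yaw from the plate and rail edges.

```bash
python3 - <<'E'
from fit import *
def ang(r):
    b=cv2.boxPoints(r); e=[(b[i+1]-b[i]) for i in range(3)]
    return [round(float(np.degrees(np.arctan2(v[1],v[0]))+45)%90-45,1) for v in e[:2]],[round(float(np.linalg.norm(v)),1) for v in e[:2]],b
for n,wf,pf in [("wrist","w2.npy","pics/w2.png"),("top","top0.npy","pics/top0.png")]:
    w=np.load(wf);p=cv2.imread(pf);h=hsv(p)
    x,y,z=[w[...,i] for i in range(3)]
    m=((z>4.5)&(z<12)&(x>380)&(x<640)&(y>-290)&(y<-70)).astype(np.uint8)
    k=3 if n=="top" else 7
    m=cv2.morphologyEx(m,cv2.MORPH_OPEN,np.ones((k,k)))
    N,L,st,_=cv2.connectedComponentsWithStats(m); i=1+np.argmax(st[1:,4]); P=w[L==i]
    r=cv2.minAreaRect(P[:,:2].astype(np.float32)); print(n,"plate",st[i],r[0],*ang(r))
    blue=(h[...,0]>100)&(h[...,0]<130)&(h[...,1]>110)&(x>380)&(x<560)&(y>-220)&(y<-70)&(z>9)&(z<30)
    P=w[blue]; r=cv2.minAreaRect(P[:,:2].astype(np.float32)); print("rails",r[0],*ang(r))
    Q=P[P[:,2]>18.5]; print("stop top",len(Q),Q.mean(0)); r=cv2.minAreaRect(Q[:,:2].astype(np.float32)); print(r[0],*ang(r))
    # arm: line of points 45..95
    a=(z>30)&(z<90)&(h[...,1]<70)&(x>430)&(x<580)&(y>-190)&(y<-100); P=w[a]
    if len(P)>30:
        v=cv2.fitLine(P[:,:2].astype(np.float32),cv2.DIST_HUBER,0,.01,.01).ravel(); print("arm",len(P),v,np.degrees(np.arctan2(v[1],v[0])))
w=np.load("w2.npy");x,y,z=[w[...,i] for i in range(3)]
m=((z>15)&(z<40)&(x>400)&(x<530)&(y>-460)&(y<-320)).astype(np.uint8)
m=cv2.morphologyEx(m,cv2.MORPH_OPEN,np.ones((5,5)));N,L,st,_=cv2.connectedComponentsWithStats(m); i=1+np.argmax(st[1:,4]); P=w[L==i]
r=cv2.minAreaRect(P[:,:2].astype(np.float32)); print("board",r[0],*ang(r))
E
```

```text
wrist plate [  217    47   145   168 16155] (515.9986572265625, -174.85992431640625) [-9.6, -9.6] [205.2, 165.2] [[ 401.  -239.1]
 [ 603.3 -273.5]
 [ 631.  -110.6]
 [ 428.7  -76.2]]
rails (475.5662841796875, -129.75576782226562) [-9.7, -9.7] [79.8, 40.2] [[ 432.8 -142.8]
 [ 511.5 -156.3]
 [ 518.3 -116.7]
 [ 439.6 -103.2]]
stop top 403 [ 476.9 -113.5   22.2]
(477.22613525390625, -114.86933135986328) [2.7, 2.7] [24.5, 78.6] [[ 437.4 -104.5]
 [ 438.5 -129. ]
 [ 517.1 -125.3]
 [ 515.9 -100.8]]
arm 1371 [   1.    -0.3  522.7 -145.1] -15.490361
top plate [ 361  184   61   64 1789] (509.1101379394531, -177.36636352539062) [-9.0, -9.0] [187.3, 165.0] [[ 403.7 -244.3]
 [ 588.7 -273.5]
 [ 614.5 -110.5]
 [ 429.5  -81.3]]
rails (477.2713623046875, -123.69295501708984) [4.6, 4.6] [35.6, 83.7] [[ 434.1 -109.3]
 [ 437.  -144.8]
 [ 520.4 -138. ]
 [ 517.5 -102.6]]
stop top 60 [ 477.7 -117.5   22.1]
(480.40155029296875, -122.65335845947266) [0.8, 0.8] [29.4, 77.4] [[ 441.5 -108.5]
 [ 441.9 -137.9]
 [ 519.3 -136.8]
 [ 518.9 -107.4]]
arm 280 [   1.    -0.2  530.  -148.2] -11.085721
board (460.9106140136719, -387.92724609375) [-9.1, -9.1] [48.2, 65.3] [[ 432.  -416.3]
 [ 479.5 -424. ]
 [ 489.9 -359.5]
 [ 442.3 -351.9]]
```

```bash
python3 - <<'E'
from fit import *
w=np.load("top0.npy");p=cv2.imread("pics/top0.png");h=hsv(p)
x,y,z=[w[...,i] for i in range(3)]
o=(h[...,0]<20)&(h[...,1]>120)
m=(~o)&(z>60)&(x>560)&(x<780)&(y>-340)&(y<-60); P=w[m]
d=np.hypot(P[:,0]-656.5,P[:,1]+166.5); i=np.argsort(d); 
for s in range(-180,180,30):
    a=np.degrees(np.arctan2(P[:,1]+166.5,P[:,0]-656.5)); k=(a>=s)&(a<s+30)&(d>46)
    if k.sum(): j=np.argmin(np.where(k,d,1e9)); print(s,k.sum(),round(d[j]),P[j],P[k][:,2].max())
delta(656.5,-166.5,225,180)
E
```

```text
-180 35 47 [ 611.3 -178.2   95.5] 100.71186276418803
-150 3 48 [ 629.6 -205.8  103.3] 103.26386985446993
-120 2 47 [ 635.3 -208.7  104. ] 109.49995925698136
-90 418 120 [ 715.5 -271.4   82. ] 109.24870105344667
-60 278 122 [ 717.9 -272.1   91.9] 111.25151339167905
150 148 46 [ 610.9 -158.2   96.8] 96.81368042312101
offset mm [-95.3 -39.7  -0.8] spin deg 0.2 rad 0.003 | [ 561.  -127.   224.4] [ 179.9   -0.1 -179.8] 5.125
```

arm_command(
  motion=[
    {"offset":[-0.048,-0.019,0],"spin":0},
    {"offset":[-0.047,-0.019,0],"spin":0},
    {"offset":[0,0,0.04],"spin":0},
    {"offset":[0,0,0.03],"spin":0},
    {"offset":[0,0,0.01],"spin":0},
  ],
)

```text
time_s: 5.75
ee_pos: [655.5, -164.0, 142.7]
ee_rot: [179.9, -0.3, -179.8]
force: [-0.1, 0.5, -3.2]
gripper_width: 60.8
gripper_force: 25.0
```

arm_command(
  motion=[
    {"offset":[0,0,0.009],"spin":0},
    {"offset":[0,0,0.008],"spin":0},
    {"offset":[0,0,0.008],"spin":0},
    {"offset":[0,0,0.007],"spin":0},
    {"offset":[0,0,0],"spin":0},
  ],
)

```text
time_s: 6.38
ee_pos: [656.7, -165.8, 112.3]
ee_rot: [180.0, -0.1, -179.9]
force: [-0.5, 0.1, -2.3]
gripper_width: 60.8
gripper_force: 25.0
```

```bash
python3 - <<'E'
from h import *
s=env.state(); print(s["ee_pos"],s["force"],s["torque"])
p,d=env.grab_frame("top"); w=cloud("top",d); cv2.imwrite("pics/top1.png",p)
q,d=env.grab_frame("scene"); cv2.imwrite("pics/s1.png",cv2.resize(q[170:300,290:450],None,fx=4,fy=4,interpolation=cv2.INTER_CUBIC))
E
```

```text
[ 656.65061967 -165.82177118  112.32835789] [-0.51765026  0.118059   -2.32385502] [ 0.05086185  0.02056282 -0.00226398]
```

View pics/s1.png

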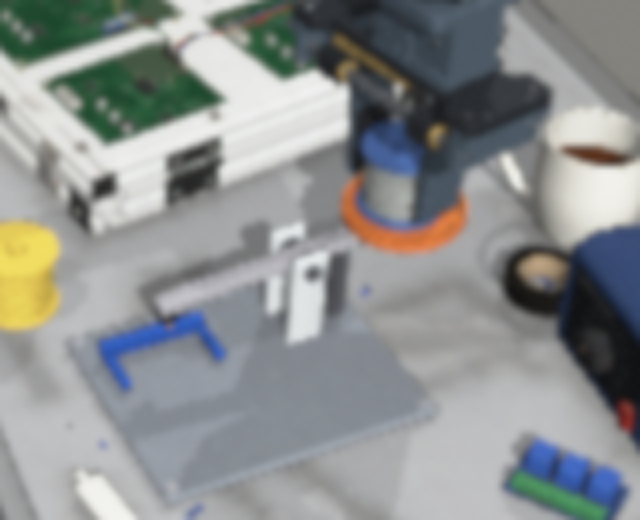

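Crop: spool (390,190) is centred in the orange tray (405,225), arm partly raised. Go on pressing gently.

arm_command(
  motion=[
    {"offset":[0,0,0.004],"spin":0},
    {"offset":[0,0,0.004],"spin":0},
    {"offset":[0,0,0],"spin":0},
    {"offset":[0,0,0],"spin":0},
  ],
)

```text
time_s: 6.98
ee_pos: [657.0, -165.8, 104.9]
ee_rot: [180.0, -0.0, -179.9]
force: [0.2, 0.3, -2.2]
gripper_width: 60.8
gripper_force: 25.0
```

arm_command(
  motion=[
    {"offset":[0,0,0.001],"spin":0},
    {"offset":[0,0,0.0],"spin":0},
  ],
)

```text
time_s: 7.22
ee_pos: [657.0, -165.8, 104.1]
ee_rot: [180.0, 0.0, -179.9]
force: [-0.9, -1.0, -1.6]
gripper_width: 61.1
gripper_force: 25.0
```

arm_command(
  motion=[
    {"offset":[0,0,0],"spin":0},
    {"offset":[0,0,0.0],"spin":0},
    {"offset":[0,0,0],"spin":0},
    {"offset":[0,0,0],"spin":0},
  ],
  jaw=0.085,
)

```text
time_s: 7.72
ee_pos: [657.1, -165.8, 104.1]
ee_rot: [180.0, 0.0, -179.9]
force: [-1.0, -0.3, 1.1]
gripper_width: 85.2
gripper_force: 0.0
```

```bash
python3 - <<'E'
from h import *
s=env.state(); print(s["ee_pos"],s["force"],s["gripper_width"])
q,d=env.grab_frame("scene"); cv2.imwrite("pics/s2.png",cv2.resize(q[170:300,290:450],None,fx=4,fy=4,interpolation=cv2.INTER_CUBIC))
E
```

```text
[ 657.12341925 -165.83885267  104.0660512 ] [-0.96402085 -0.26599124  1.05688677] 85.22613628011983
```

View pics/s2.png

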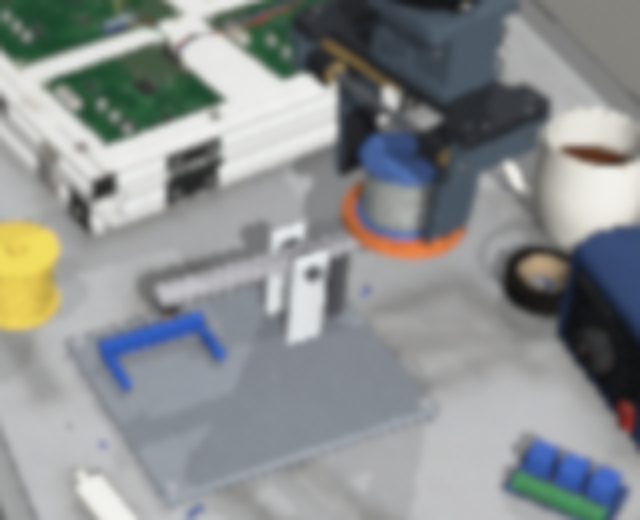

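Crop: spool stands level in the tray (395,190), arm raised, fingers clear. Retreat upward and go to the board.

arm_command(
  motion=[
    {"offset":[0,0,-0.005],"spin":0},
    {"offset":[0,0,-0.015],"spin":0},
    {"offset":[0,0,-0.03],"spin":0},
    {"offset":[0,0,-0.035],"spin":0},
    {"offset":[0,0,-0.035],"spin":0},
  ],
)

```text
time_s: 8.4
ee_pos: [657.2, -165.9, 226.4]
ee_rot: [-180.0, 0.1, -179.9]
force: [-0.0, 0.6, 0.2]
gripper_width: 85.1
gripper_force: 0.0
```

arm_command(
  motion=[
    {"offset":[0.039,-0.044,0],"spin":0},
    {"offset":[0.039,-0.044,0],"spin":0},
    {"offset":[0.039,-0.044,0],"spin":0},
    {"offset":[0.039,-0.044,0],"spin":0},
    {"offset":[0.039,-0.044,0],"spin":0},
  ],
)

```text
time_s: 9.02
ee_pos: [461.4, -387.7, 225.4]
ee_rot: [-179.9, 0.1, -179.9]
force: [-0.4, -0.6, -0.2]
gripper_width: 84.8
gripper_force: 0.0
```

arm_command(
  motion=[
    {"offset":[0,0,0],"spin":0.1735},
    {"offset":[0,0,0],"spin":0.1735},
    {"offset":[0,0,0],"spin":0.1735},
    {"offset":[0,0,0],"spin":0.1735},
    {"offset":[0,0,0],"spin":0.1735},
  ],
)

```text
time_s: 9.65
ee_pos: [462.7, -386.5, 225.3]
ee_rot: [180.0, 0.1, 130.1]
force: [0.6, -0.5, 0.3]
gripper_width: 85.2
gripper_force: 0.0
```

arm_command(
  motion=[
    {"offset":[0,0,0],"spin":0.1735},
    {"offset":[0,0,0],"spin":0.1735},
    {"offset":[0,0,0],"spin":0.1735},
    {"offset":[0,0,0],"spin":0.1735},
    {"offset":[0,0,0],"spin":0.1735},
  ],
)

```text
time_s: 10.28
ee_pos: [462.7, -386.4, 225.3]
ee_rot: [179.9, 0.0, 80.4]
force: [0.8, -0.2, -0.7]
gripper_width: 85.4
gripper_force: 0.0
```

```bash
python3 - <<'E'
from fit import *
for i in range(3): print(env.state()["ee_pos"],env.state()["ee_rot"],env.state()["qpos"]); p,d=env.grab_frame("wrist"); w=cloud("wrist",d)
np.save("w3.npy",w)
for t in ["board_mid","nest","spool_mid"]: print(t,[(round(r["score"],2),np.round(r["location"]),w[int(r["location"][1]),int(r["location"][0])]) for r in env.pinpoint("wrist",t)])
x,y,z=[w[...,i] for i in range(3)]
for lo,hi in [(6,45),(15,26),(26,45)]:
    m=((z>lo)&(z<hi)&(x>390)&(x<540)&(y>-470)&(y<-310)).astype(np.uint8)
    m=cv2.morphologyEx(m,cv2.MORPH_OPEN,np.ones((3,3)));N,L,st,_=cv2.connectedComponentsWithStats(m); i=1+np.argmax(st[1:,4]); P=w[L==i]
    r=cv2.minAreaRect(P[:,:2].astype(np.float32)); b=cv2.boxPoints(r); e=b[1]-b[0]; print(lo,len(P),r[0],r[1],np.degrees(np.arctan2(e[1],e[0])),np.percentile(P[:,2],[5,50,95])); print(b)
cv2.imwrite("pics/w3.png",p)
E
```

```text
[ 462.7 -386.4  225.3] [179.9   0.   80.4] [-41.   20.9  86.2   0.   72.9 -31.4]
[ 462.8 -386.4  225.3] [179.9   0.   80.2] [-41.   20.9  86.2   0.   72.9 -31.2]
[ 462.7 -386.4  225.2] [179.9   0.   80.7] [-41.   20.9  86.2   0.   72.8 -31.7]
board_mid [(0.91, array([321., 186.]), array([ 459.7, -393.9,   21.7]))]
nest []
spool_mid []
6 1774 (462.34466552734375, -392.36566162109375) (73.2984848022461, 47.865596771240234) -8.568141 [20.  22.4 32.6]
[[ 433.2 -425. ]
 [ 480.6 -432.2]
 [ 491.5 -359.7]
 [ 444.1 -352.6]]
15 1207 (462.66455078125, -391.1379699707031) (62.48097610473633, 47.38467788696289) -8.0711 [20.8 22.2 23.5]
[[ 434.8 -418.7]
 [ 481.7 -425.4]
 [ 490.5 -363.5]
 [ 443.6 -356.9]]
26 323 (446.5650329589844, -388.1254577636719) (49.98054122924805, 10.344972610473633) -9.552685 [29.1 32.1 33.5]
[[ 437.3 -411.9]
 [ 447.5 -413.6]
 [ 455.8 -364.3]
 [ 445.6 -362.6]]
```

View pics/w3.png

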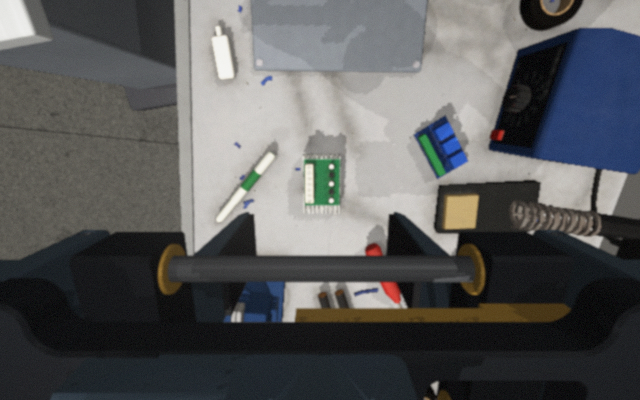

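Wrist view: finned board at (322,184), lined up with the fingers; pen (245,185) and other clutter clear of the finger paths. Grasp near its rear (bottom) end.

arm_command(
  motion=[
    {"offset":[-0.03,0,0.03],"spin":0},
    {"offset":[0,0,0.055],"spin":0},
    {"offset":[0,0,0.055],"spin":0},
    {"offset":[0,0,0.04],"spin":0},
    {"offset":[0,0,0.014],"spin":0},
  ],
  jaw=0.075,
)

```text
time_s: 11.2
ee_pos: [456.6, -414.8, 27.5]
ee_rot: [-179.8, -0.2, 80.8]
force: [-0.2, 0.4, -0.3]
gripper_width: 75.0
gripper_force: 0.0
```

arm_command(
  motion=[
    {"offset":[0,0,0.007],"spin":0},
    {"offset":[0,0,0.007],"spin":0},
    {"offset":[0,0,0],"spin":0},
  ],
)

```text
time_s: 11.58
ee_pos: [458.1, -416.2, 16.7]
ee_rot: [179.9, 0.0, 80.7]
force: [0.4, 0.6, -0.6]
gripper_width: 75.1
gripper_force: 0.0
```

arm_command(
  motion=[
    {"offset":[0,0,0],"spin":0},
    {"offset":[0,0,0],"spin":0},
    {"offset":[0,0,0],"spin":0},
    {"offset":[0,0,0],"spin":0},
  ],
  jaw=0.04,
  newtons=15,
)

```text
time_s: 12.08
ee_pos: [458.0, -416.0, 16.3]
ee_rot: [180.0, 0.0, 80.7]
force: [0.2, 0.5, 2.9]
gripper_width: 49.9
gripper_force: 15.0
```

arm_command(
  motion=[
    {"offset":[0,0,-0.01],"spin":0},
    {"offset":[0,0,-0.02],"spin":0},
    {"offset":[0,-0.01,-0.02],"spin":0},
    {"offset":[0.02,-0.01,0],"spin":0},
    {"offset":[0.03,-0.01,0],"spin":0},
  ],
)

```text
time_s: 12.7
ee_pos: [435.4, -361.7, 67.0]
ee_rot: [179.9, 0.0, 80.6]
force: [0.6, 1.4, -2.3]
gripper_width: 49.8
gripper_force: 15.0
```

arm_command(
  motion=[
    {"offset":[0.03,0,0],"spin":0},
    {"offset":[0.02,0,0],"spin":0},
    {"offset":[0.01,0,0],"spin":0},
    {"offset":[0,0,0],"spin":0},
  ],
)

```text
time_s: 13.2
ee_pos: [446.1, -302.4, 66.1]
ee_rot: [180.0, 0.0, 80.8]
force: [0.8, -0.4, -0.5]
gripper_width: 50.0
gripper_force: 15.0
```

```bash
python3 - <<'E'
from fit import *
print(env.state()["ee_pos"],env.state()["ee_rot"],env.state()["gripper_width"])
p,d=env.grab_frame("wrist"); w=cloud("wrist",d); np.save("w4.npy",w); h=hsv(p)
th=np.radians(-9.6); X=np.array([np.cos(th),np.sin(th)]); Y=np.array([-X[1],X[0]])
x,y,z=[w[...,i] for i in range(3)]; a=x*X[0]+y*X[1]; b=x*Y[0]+y*Y[1]
e=np.array(env.state()["ee_pos"])[:2]; print("tcp in axes",e@X,e@Y)
# rails & plate in these axes
blue=(h[...,0]>100)&(h[...,0]<130)&(h[...,1]>110)&(x>400)&(x<560)&(y>-220)&(y<-70)&(z>9)&(z<30)
if blue.sum(): 
    P=w[blue]; r=cv2.minAreaRect(P[:,:2].astype(np.float32)); print("rails",blue.sum(),np.percentile(a[blue],[1,50,99]),np.percentile(b[blue],[1,50,99]),r)
pl=(z>5)&(z<11)&(a>400)&(a<640)&(b>-175)&(b<0); print("plate y-min",np.percentile(b[pl],[0.5,2]),"n",pl.sum(),np.median(z[pl]))
bd=(z>58)&(z<90)&(abs(a-490)<60)&(b>-260)&(b<-140)
print("board",bd.sum(),np.percentile(a[bd],[1,50,99]),np.percentile(b[bd],[1,50,99]),np.percentile(z[bd],[1,50,99]))
cv2.imwrite("pics/w4.png",p)
E
```

```text
[ 446.1 -302.4   66.1] [180.    0.   80.8] 49.99109883235484
tcp in axes 490.37692278134995 -224.2453130809931
plate y-min [-171.9 -169.3] n 43359 8.198355042707519
board 10264 [458.1 489.9 522.2] [-226.2 -196.9 -164.5] [61.3 72.4 88.2]
```

View pics/w4.png

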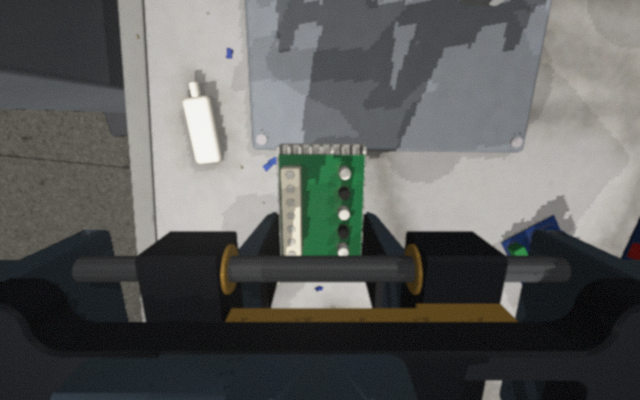

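Wrist view: board held straight (320,200), fins at row 150, the plate's entry edge at row 150 centred ahead. Quick check that the spool still stands level before going in.

```bash
python3 - <<'E'
from fit import *
p,d=env.grab_frame("top"); w=cloud("top",d); h=hsv(p); x,y,z=[w[...,i] for i in range(3)]
near=(np.hypot(x-657,y+167)<60)
b=near&(h[...,0]>100)&(h[...,0]<130)&(h[...,1]>110)&(z>100); print("spool",b.sum(),circ(w[b]),np.percentile(z[b],[2,50,98]))
o=near&(h[...,0]<18)&(h[...,1]>170); print("tray",o.sum(),circ(w[o]),np.percentile(z[o],[2,50,98]))
th=np.radians(-9.6); X=np.array([np.cos(th),np.sin(th)]); Y=np.array([-X[1],X[0]])
a=x*X[0]+y*X[1]-490.6; c=x*Y[0]+y*Y[1]+79
for s in range(-40,130,20):
    m=(abs(a-s)<10)&(abs(c-23)<15)&(z>26); print(s,m.sum(),np.percentile(z[m],[10,50,90]) if m.any() else 0, c[m].mean() if m.any() else 0)
E
```

```text
spool 323 (array([ 657.9, -164.9]), 30.14557647705078) [110.8 127.4 131.8]
tray 125 (array([ 656.8, -169.6]), 41.621376037597656) [73.1 78.9 84.5]
-40 0 0 0
-20 0 0 0
0 31 [72.4 74.7 78.4] 21.53717107089391
20 35 [72.5 74.9 77. ] 21.9953072995556
40 36 [71.7 74.6 77. ] 21.621256271168754
60 35 [71.3 74.8 77.6] 21.649475438974136
80 38 [72.7 75.1 78.8] 23.062911072818405
100 66 [71.1 74.9 80. ] 22.793351585165187
120 38 [70.5 75.  77.2] 21.888913296127082
```

Arm level at z=75 (fully open), spool at tray centre. Lower and slide in.

arm_command(
  motion=[
    {"offset":[0,0,0.015],"spin":0},
    {"offset":[0,0,0.015],"spin":0},
    {"offset":[0,0,0.009],"spin":0},
    {"offset":[0,0,0],"spin":0},
    {"offset":[0.01,0,0],"spin":0},
  ],
)

```text
time_s: 13.92
ee_pos: [447.7, -292.9, 26.9]
ee_rot: [180.0, 0.0, 80.7]
force: [0.3, -0.5, -1.3]
gripper_width: 49.7
gripper_force: 15.0
```

arm_command(
  motion=[
    {"offset":[0.012,0,0],"spin":0},
    {"offset":[0.012,0,0],"spin":0},
    {"offset":[0.012,0,0],"spin":0},
    {"offset":[0.008,0,0],"spin":0},
    {"offset":[0.006,0,0],"spin":0},
  ],
)

```text
time_s: 14.55
ee_pos: [455.7, -242.6, 27.0]
ee_rot: [180.0, -0.0, 80.8]
force: [-0.5, -0.9, -2.4]
gripper_width: 49.9
gripper_force: 15.0
```

arm_command(
  motion=[
    {"offset":[0.006,0,0],"spin":0},
    {"offset":[0.006,0,0],"spin":0},
    {"offset":[0.006,0,0],"spin":0},
    {"offset":[0.006,0,0],"spin":0},
    {"offset":[0.006,0,0],"spin":0},
  ],
)

```text
time_s: 15.18
ee_pos: [460.4, -213.3, 26.9]
ee_rot: [180.0, -0.0, 80.7]
force: [-0.4, 0.6, -0.9]
gripper_width: 49.9
gripper_force: 15.0
```

```bash
python3 - <<'E'
from fit import *
th=np.radians(-9.6); X=np.array([np.cos(th),np.sin(th)]); Y=np.array([-X[1],X[0]])
s=env.state(); e=np.array(s["ee_pos"])[:2]; print(s["ee_pos"],s["ee_rot"],s["force"],"tcp nest",e@X-490.6,e@Y+79)
for c in ["wrist","scene"]:
    p,d=env.grab_frame(c); w=cloud(c,d); h=hsv(p)
    x,y,z=[w[...,i] for i in range(3)]; a=x*X[0]+y*X[1]-490.6; b=x*Y[0]+y*Y[1]+79
    bd=(z>25)&(z<50)&(abs(a)<26)&(b>-70)&(b<50); print(c,"board",bd.sum(),np.percentile(a[bd],[1,50,99]),np.percentile(b[bd],[1,50,99]),np.percentile(z[bd],[1,50,99]))
    blue=(h[...,0]>100)&(h[...,0]<130)&(h[...,1]>110)&(abs(a)<60)&(b>-30)&(b<70)&(z>9)&(z<30); print("blue",blue.sum(),np.percentile(a[blue],[1,99]),np.percentile(b[blue],[1,99]))
    if c=="scene": cv2.imwrite("pics/s3.png",cv2.resize(p[190:310,290:450],None,fx=4.5,fy=4.5,interpolation=cv2.INTER_CUBIC))
E
```

```text
[ 460.4 -213.3   26.9] [180.   -0.   80.7] [-0.4  0.6 -0.9] tcp nest -1.0372972788265429 -54.4939636727791
wrist board 9211 [-25.3  -1.1  23.7] [-55.4 -23.9   5.6] [28.5 33.2 44.5]
blue 3725 [-37.3  40.6] [ 9.1 48.4]
scene board 203 [-20.3  10.5  25.8] [-69.9 -53.6  -3.6] [25.2 32.  49.8]
blue 6 [35.9 41.6] [ 5.6 16.2]
```

View pics/s3.png

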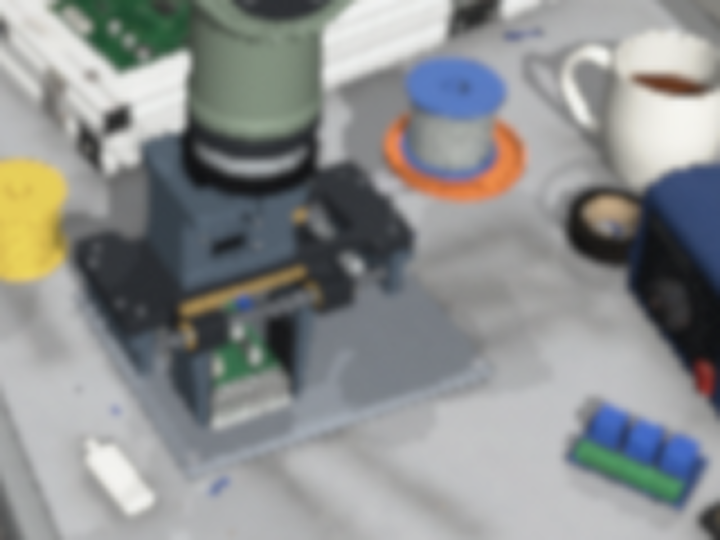

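Crop: board entering between plate's open side, spool level in the tray (455,105). Continue with a 2 mm sideways correction.

arm_command(
  motion=[
    {"offset":[0.005,0.001,0],"spin":0},
    {"offset":[0.005,0.001,0],"spin":0},
    {"offset":[0.005,0,0],"spin":0},
    {"offset":[0.005,0,0],"spin":0},
  ],
)

```text
time_s: 15.78
ee_pos: [465.6, -193.9, 26.9]
ee_rot: [-180.0, -0.0, 80.7]
force: [0.1, -0.4, -1.6]
gripper_width: 50.1
gripper_force: 15.0
```

arm_command(
  motion=[
    {"offset":[0.005,0,0],"spin":0},
    {"offset":[0.004,0,0],"spin":0},
    {"offset":[0.004,0,0],"spin":0},
    {"offset":[0,0,0],"spin":0},
  ],
)

```text
time_s: 16.27
ee_pos: [467.7, -181.1, 26.9]
ee_rot: [-180.0, -0.0, 80.7]
force: [0.3, 1.0, -2.0]
gripper_width: 49.6
gripper_force: 15.0
```

```bash
cat > chk.py <<'E'
from fit import *
th=np.radians(-9.6); X=np.array([np.cos(th),np.sin(th)]); Y=np.array([-X[1],X[0]])
s=env.state(); e=np.array(s["ee_pos"])[:2]; print(s["time_s"],s["ee_pos"],s["force"],"tcp nest",e@X-490.6,e@Y+79)
c="wrist"
p,d=env.grab_frame(c); w=cloud(c,d); h=hsv(p)
x,y,z=[w[...,i] for i in range(3)]; a=x*X[0]+y*X[1]-490.6; b=x*Y[0]+y*Y[1]+79
bd=(z>25)&(z<50)&(abs(a)<29)&(b>-70)&(b<44); print(c,"board",bd.sum(),np.percentile(a[bd],[1,50,99]),np.percentile(b[bd],[1,50,99]),np.percentile(z[bd],[1,50,99]))
blue=(h[...,0]>100)&(h[...,0]<130)&(h[...,1]>110)&(abs(a)<60)&(b>-30)&(b<70)&(z>9)&(z<30); print("blue",blue.sum(),np.percentile(a[blue],[1,99]),np.percentile(b[blue],[1,99]))
cv2.imwrite("pics/chk_%d.png"%(s["time_s"]*100),p)
E
python3 chk.py
```

```text
16.275 [ 467.7 -181.1   26.9] [ 0.3  1.  -2. ] tcp nest 0.7180414737969159 -21.60240638109113
wrist board 7466 [-27.2  -4.7  27.3] [-23.9  -0.5  37.9] [27.  33.4 48.1]
blue 3207 [-37.   41.2] [ 9.8 47.9]
```

arm_command(
  motion=[
    {"offset":[0,0,0.001],"spin":0},
    {"offset":[0,0,0.001],"spin":0},
    {"offset":[0,0,0],"spin":0},
  ],
)

```text
time_s: 16.7
ee_pos: [467.6, -181.5, 24.8]
ee_rot: [-180.0, -0.0, 80.7]
force: [0.6, -0.4, -1.0]
gripper_width: 50.1
gripper_force: 15.0
```

arm_command(
  motion=[
    {"offset":[0,0,0],"spin":0},
    {"offset":[0,0,0],"spin":0},
    {"offset":[0,0,0],"spin":0},
    {"offset":[0,0,0],"spin":0},
  ],
  jaw=0.068,
)

```text
time_s: 17.2
ee_pos: [467.7, -181.4, 25.0]
ee_rot: [180.0, -0.0, 80.7]
force: [-0.0, -0.3, -0.1]
gripper_width: 68.2
gripper_force: 0.0
```

arm_command(
  motion=[
    {"offset":[0,0,-0.004],"spin":0},
    {"offset":[0,0,-0.01],"spin":0},
    {"offset":[0,0,-0.02],"spin":0},
    {"offset":[0,0,-0.03],"spin":0},
    {"offset":[0,0,-0.03],"spin":0},
  ],
)

```text
time_s: 17.82
ee_pos: [467.7, -181.4, 120.5]
ee_rot: [180.0, 0.0, 80.7]
force: [0.2, -0.3, -0.1]
gripper_width: 68.0
gripper_force: 0.0
```

arm_command(
  motion=[
    {"offset":[-0.02,0,-0.03],"spin":0},
    {"offset":[-0.03,0,-0.04],"spin":0},
    {"offset":[0,0,-0.04],"spin":0},
    {"offset":[0,0,0],"spin":0},
  ],
)

```text
time_s: 18.32
ee_pos: [461.1, -231.9, 232.9]
ee_rot: [179.6, 0.1, 80.7]
force: [-0.2, 0.4, -1.0]
gripper_width: 67.8
gripper_force: 0.0
```

```bash
python3 chk.py; python3 - <<'E'
from fit import *
p,d=env.grab_frame("top"); w=cloud("top",d); h=hsv(p); x,y,z=[w[...,i] for i in range(3)]
near=(np.hypot(x-657,y+167)<60)
b=near&(h[...,0]>100)&(h[...,0]<130)&(h[...,1]>110)&(z>100)
if b.sum()>5: print("spool",b.sum(),circ(w[b]),np.percentile(z[b],[2,50,98]))
E
cp $(ls -t pics/chk_*|head -1) pics/final.png
```

```text
18.325 [ 461.1 -231.9  232.9] [-0.2  0.4 -1. ] tcp nest 2.6936267083424354 -72.75878259530256
wrist board 1848 [-25.5  -4.9  21.8] [-36.2  -0.8  37.3] [25.4 28.6 39.7]
blue 688 [-39.   38.6] [ 9.7 48.4]
spool 323 (array([ 658.3, -164.7]), 29.852521896362305) [110.3 127.4 132.1]
```

View pics/final.png

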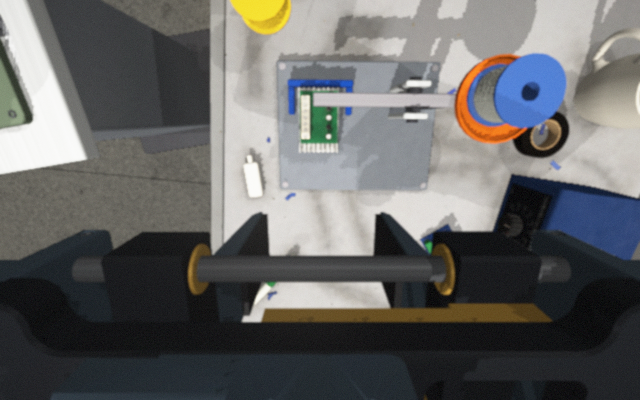

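Final view: board (320,120) sits squarely in the blue nest under the arm (360,98), spool upright in the tray (510,95), gripper clear.

```bash
python3 -c "
from workcell import env
print(env.job_done())"
```

```text
the job is handed in; nothing more can be done
None
```

The job is handed in at about 18 s of the 54 s allowed, and no verdict came back: at my last check the spool stood upright in the tray holding the probe up, the board lay in the nest a couple of millimetres off the nest point, and the gripper was clear of everything.

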